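Moisture check on a timber offcut against the bench stop

TASK

Slide the pale pine offcut along the bench jig until you feel its far end come up square against the blue end stop, and let go of it. Then lift the yellow moisture gauge out of its holder, hold it upright with its spring foot on the offcut's red spot, and press lightly until the foot is pushed about half-way in. Finish while still holding the gauge there steadily, the offcut still against the stop; leave everything else on the bench where it is.

Things in the scene. Friction and masses are not known exactly. Their poses are not given: they have to be found in the camera images.
- jig: Bench jig screwed to the bench: grey base plate 320 x 160 x 12 mm. Origin at the centre of the underside, x along its length towards the end stop (roughly away from the robot), y across it, z up. The offcut lies on the plate and slides on its top, 12 mm above the bench. The fixed blue end stop, 36 mm thick, 130 mm wide and 32 mm high above the plate, stands across the plate near its +x end. There are no side fences; a flat blue stripe marks the -x end.
- stop_face (a point): Centre of the end stop's face that looks along the jig's -x, 120 mm from the jig's origin and 22.5 mm above the plate; axes as the jig's. The offcut's far end seats here.
- board: The pale pine offcut, a loose block 150 x 45 x 45 mm, 0.12 to 0.24 kg, lying on the jig, 30 to 75 mm short of the stop and turned by up to 0.3 rad from the jig. Origin at the centre of its underside, x along its length towards the stop, z up.
- board_center (a point): Centre of the pine offcut, half-way up (22.5 mm above its underside); axes as the offcut's. It can be gripped across its 45 mm width.
- board_far_end (a point): Centre of the offcut's end face that is to meet the stop, 75 mm along +x from the offcut's centre.
- red_spot (a point): Centre of the red spot, 18 mm across, on the offcut's top face (45 mm above its underside), on its centre line, 40 mm from the offcut's centre towards the end away from the stop (board -x).
- holder: Black socket block fixed to the bench, 75 x 75 x 65 mm high, with one upright hole 25 mm wide and 58 mm deep in the middle of its top, in which the gauge stands. Origin at the centre of its underside, z up.
- gauge: The yellow hand-held moisture gauge, 0.145 kg, standing upright in the holder. Origin on its long axis at the underside of its black collar (38 mm across, 6 mm thick, resting on the holder's top); z up along the gauge. Above the collar is the yellow handle, 36 mm (x) by 26 mm (y) and 90 mm high, top 96 mm above the origin. Below it are a stem 18 mm across and 35 mm long and, below that, the steel spring foot.
- gauge_grip (a point): Point to grip the handle, on the gauge's axis 60 mm above the gauge's origin (36 mm below the handle's top); axes as the gauge's. The handle is 26 mm wide along y (rubber pads on these faces) and 36 mm along x. It is 112 mm above the foot's tip when the foot is out.
- foot (a joint): How far the spring foot is pushed into the gauge, in m: 0 fully out, 0.014 fully in. The spring gives 1.6 N at first touch, 4.4 N at half-way (0.007) and 7.2 N fully in (0.4 N per mm).
- foot_tip (a point): Centre of the flat underside of the steel spring foot, 14 mm across, on the gauge's axis, 52 mm below the gauge's origin when out; it moves with the foot.
- paint_can: Bystander: metal paint can, 86 mm across, 115 mm high, green label. Origin at the centre of its underside.
- tape_roll: Bystander: white roll of tape lying flat, 90 mm across, 45 mm high. Origin at the centre of its underside.
- screwdriver: Bystander: screwdriver with an orange handle lying on the bench.
- screw_jar: Bystander: glass jar with a steel cap, 66 mm across, 85 mm high. Origin at the centre of its underside.
- spare_board: Bystander: darker offcut 150 x 45 x 45 mm with a blue spot, lying on the bench beyond the jig. Origin at the centre of its underside, x along its length.
- drill: Bystander: yellow and black cordless drill standing on its battery, about 200 mm high. Origin at the centre of its underside.
- sanding_block: Bystander: cork sanding block 100 x 60 x 32 mm. Origin at the centre of its underside, x along its length.
There are look-alikes about, which are no part of the job. What is shaped like the gauge but purple or turquoise is not meant.

How it is judged:
By the outcome, as a careful person would: the job done as asked, in the order asked, and still so for the second after the job is handed in, while the arm keeps its last pose, push and grip.
It also fails if it takes over 69 s, if anything falls off the work surface, if the arm or the gripper's body presses on something with over 40 N, if the wrist force passes 120 N, or if a joint passes its speed limit or range.

ROBOT

A 6-joint arm with a two-finger parallel gripper is mounted at the origin on the work surface. World frame = base frame: x ahead of the robot, y to its left, z up, the work surface at z = 0. Lengths are in m, angles in rad, forces in N, time in s.
With the tool pointing down it reaches from about 0.3 to 1 m from the base axis. Payload 5.1 kg.
Tool frame: the origin (TCP) lies at the very end of the fingers, on their centre line; the grasp point (between the pads) lies 19 mm behind it (manip.grasp_offset is the distance from the TCP to the grasp point, in m); z points along the fingers, y is the line along which they close (so a half turn about z gives the same grasp; the last joint's range is limited). The gripper opens to 95 mm and grips with 3 to 60 N. Pads are 20 mm wide; open, the fingers measure 119 mm over their backs; the gripper's body (75 mm by 180 mm) begins 59 mm behind the grasp point.
Start: joints at [-1.221, 0.124, 1.65, -0, 1.367, -0.083], TCP at [0.273, -0.59, 0.215] pointing down, gripper open.
Joint ranges: [-2.61, 2.61], [-1.02, 2.33], [0.03, 2.71], [-1.35, 4.49], [0.32, 2.68], [-2.91, 2.91]. Speed limits (rad/s): [2.57, 2.57, 3.14, 3.14, 3.14, 3.14].

INTERFACE

Orientations are given as a unit quaternion [x, y, z, w].
In Python, from workcell import manip gives the robot as it stands.
- The arm moves only by the shell command python3 -m creep 'ROWS'. ROWS is JSON, one flat list of numbers, 7 for each row, row after row: the turn, a rotation vector about the world's x, y, z normalised to -1 to 1, where 1 is 45 degrees, then the shift along the world's x, y, z normalised to -1 to 1, where 1 is 1000 mm, then the opening, from -1 (shut) to 1 (fully open). A call has 1 to 20 rows; each row is the pose to reach, as a shift and turn from the pose commanded when the call began; what a row does not reach only later rows make up. A row lasts 1/12 s, in which the tool goes at most 41.7 mm and 7.16 degrees, less where a joint would pass 70% of its speed; a pose out of reach is approached as far as the arm can. A call with a number of a shift or a turn outside -1 to 1 is refused whole. A call with a gripper value outside its range is refused whole. The fingers move at their own pace and stop on an object; the grip force is fixed at half the most. Time passes only in rows, so rows that repeat a pose let the fingers close. It gives the time, the measured TCP pose, the force, the opening and the grip force at its end, in the units of the state.
- manip.get_obs(): the state, without advancing time (a new reading comes with each control period).
- manip.grab_frame(name): name is "side" or "top" or "wrist"; returns the picture (384x512x3 uint8, blue, green, red); there is no depth.
- manip.get_calibration(name): a dict with "K" (3x3 intrinsics, pixels), "k1" (the pictures are not rectified: a ray, as slopes to the right and down, at radius r is drawn at 1 + k1 r^2 times it, then the intrinsics apply), "position" and "rotation" of the camera in the world. Camera axes: x right, y up, looking along -z (the intrinsics and any distortion apply to the point x, -y, -z); pixel columns grow to the right and rows downward; lengths in m; the calibration is good to about 2 mm. A picture is of the moment at which its call begins: read the wrist's pose just before it. get_calibration takes no time and is no camera call; for the wrist camera it gives the pose at the moment of the call.
- manip.finish_job(): hands the job in; it is judged then, once.
The state is a dict: "time_s": time; "qpos": joint angles; "dq": joint speeds; "joint_efforts": joint torques, N m; "ee_pos": TCP position; "eef_rot": TCP orientation; "ft_force": force on the tool from outside, world axes, zero at the start; "ft_torque": the same for the moment, N m; "width": finger opening in m; "finger_force": force on a finger pad.
Only numpy, scipy, OpenCV 4.12 (cv2) and the standard library are available. Lean on these libraries where they do the work, as an engineer would, in place of code of your own. Each camera call takes 0.05 s, during which the arm holds its last target. There are 200 camera calls.

## Working session

There is one attempt and no reset: what is moved stays moved. The work goes in short steps, Python scripts to look and compute and a shell command to move; the robot and the scene stay as the last step left them, time stands still between calls to the robot, and variables do not carry over. Pictures are saved under pics/ and viewed, at most 10 in all, crops included, and the job is handed in when it is done.

```bash
mkdir -p pics; ls; cat > h.py <<'E'
import numpy as np, cv2
from workcell import manip
def ray(c,u,v):
    K=np.array(c["K"]);k1=c["k1"]
    d=np.array([(u-K[0,2])/K[0,0],(v-K[1,2])/K[1,1]])
    s=d.copy()
    for _ in range(30): s=d/(1+k1*(s@s))
    R=np.array(c["rotation"]); 
    if R.shape!=(3,3):
        from scipy.spatial.transform import Rotation as Q; R=Q.from_quat(R).as_matrix()
    return np.array(c["position"]),R@np.array([s[0],-s[1],-1])
def hit(c,u,v,z):
    p,d=ray(c,u,v); return p+d*(z-p[2])/d[2]
E
python3 - <<'E'
from h import *
ims=[]
for n in("top","side"):
    im=manip.grab_frame(n);cv2.imwrite(f"pics/{n}0.png",im)
    c=manip.get_calibration(n);print(n,c)
    cv2.imwrite(f"pics/{n}0b.png",cv2.resize(im,(800,600),interpolation=cv2.INTER_CUBIC))
print(manip.get_obs(),manip.grasp_offset)
E
```

```text
pics
top {'K': array([[435.06579608,   0.        , 258.04224442],
       [  0.        , 435.06579608, 190.8323424 ],
       [  0.        ,   0.        ,   1.        ]]), 'k1': 0.01017363735946982, 'position': array([ 0.39103461, -0.02038969,  1.61692494]), 'rotation': array([ 0.05220636, -0.04919315, -0.70355734,  0.70700891])}
side {'K': array([[363.11168237,   0.        , 259.22982436],
       [  0.        , 363.11168237, 190.50492245],
       [  0.        ,   0.        ,   1.        ]]), 'k1': -0.00848393140086819, 'position': array([0.3112215 , 0.85161689, 0.6428068 ]), 'rotation': array([-0.0752956 ,  0.48313132,  0.86316388, -0.12594764])}
{'time_s': 0.1, 'qpos': array([-1.22055975e+00,  1.24454602e-01,  1.65153152e+00, -8.29154573e-06,
        1.36747682e+00, -8.26085952e-02]), 'dq': array([ 0.00113137, -0.00112967, -0.00206601,  0.00029068, -0.00020803,
        0.00166111]), 'joint_efforts': array([ 9.69646062e-04, -4.18882728e+01, -3.61095893e+01,  7.77660822e-02,
        4.61816043e-02, -8.27958843e-05]), 'ee_pos': array([ 0.27241488, -0.58952947,  0.21350393]), 'eef_rot': array([ 9.76671293e-01,  2.14737771e-01, -1.28785963e-04, -9.26245624e-04]), 'ft_force': array([-0.5912113 ,  0.82396943,  0.12127508]), 'ft_torque': array([-0.0036752 , -0.02560602, -0.01166244]), 'finger_force': 0.0, 'width': 0.09504604809715048} 0.0188
```

View pics/top0b.png

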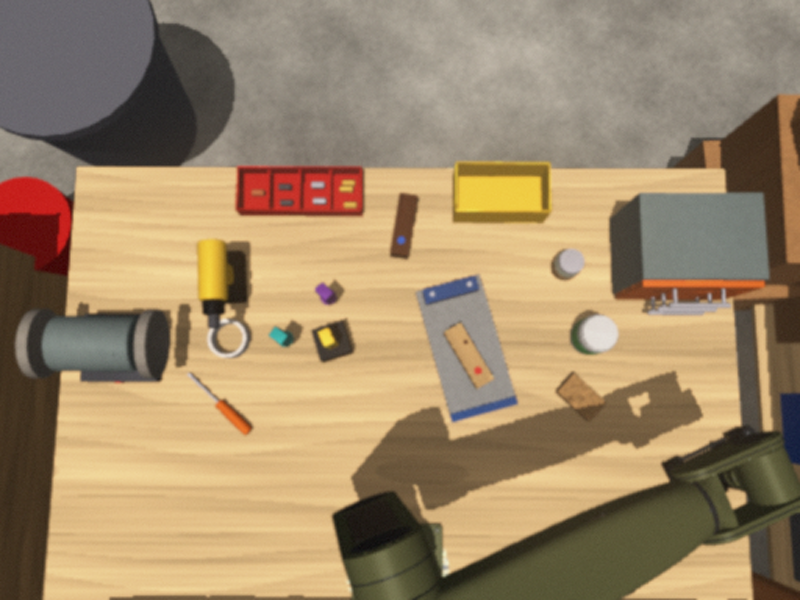

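View pics/side0b.png

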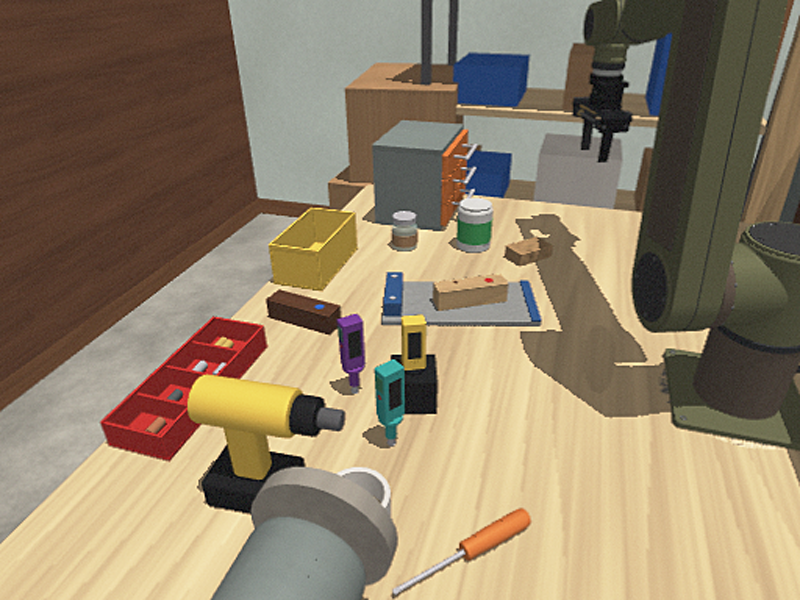

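Top view (800-px scale): the pale offcut with a red spot is at (468,355) on the jig, with the stop at (449,290). There are three gauge-shaped things: yellow (327,337) in the black holder, purple (326,293) and turquoise (281,336). The yellow one in the holder fits the description. The dark spare board at (403,225) is not meant.

```bash
python3 - <<'E'
from h import *
c=manip.get_calibration("top");s=.64
P={"spot":(478,371,.057),"bA":(446,326,.057),"bB":(460,321,.057),"bC":(494,381,.057),"bD":(479,389,.057),
"jig+L":(417,291,.012),"jig+R":(477,276,.012),"jig-R":(517,404,.012),"jig-L":(453,420,.012),"gauge":(327,337,.16),"holdL":(312,336,.065),"holdT":(344,320,.065),"purple":(324,293,.15),"turq":(280,337,.14),"can":(598,333,.115),"sand":(580,395,.03),"jar":(570,263,.085)}
for k,(u,v,z) in P.items(): print(k,hit(c,u*s,v*s,z).round(3))
im=cv2.imread("pics/top0.png")
a=cv2.resize(im[175:275,165:345],(800,444),interpolation=cv2.INTER_CUBIC)
cv2.imwrite("pics/crop1.png",a)
c=manip.get_calibration("wrist");print(c)
E
```

```text
spot [ 0.449 -0.185  0.057]
bA [ 0.552 -0.112  0.057]
bB [ 0.564 -0.144  0.057]
bC [ 0.427 -0.221  0.057]
bD [ 0.409 -0.187  0.057]
jig+L [ 0.64  -0.046  0.012]
jig+R [ 0.677 -0.189  0.012]
jig-R [ 0.375 -0.279  0.012]
jig-L [ 0.337 -0.13   0.012]
gauge [0.517 0.15  0.16 ]
holdL [0.527 0.195 0.065]
holdT [0.564 0.123 0.065]
purple [0.614 0.159 0.15 ]
turq [0.518 0.254 0.14 ]
can [ 0.532 -0.445  0.115]
sand [ 0.397 -0.422  0.03 ]
jar [ 0.696 -0.395  0.085]
{'K': array([[277.03146176,   0.        , 256.56014607],
       [  0.        , 277.03146176, 188.91495874],
       [  0.        ,   0.        ,   1.        ]]), 'k1': -0.04149240907444914, 'position': array([ 0.33306823, -0.5619938 ,  0.38410706]), 'rotation': array([-0.10140658,  0.06626428, -0.53454588,  0.83641285])}
```

View pics/crop1.png

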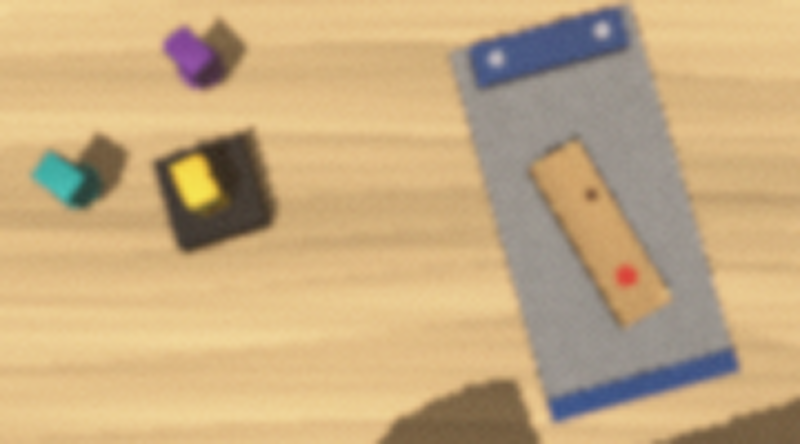

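The crop confirms it: the yellow handle (193,180) stands in the black holder, and the red spot (627,276) is on the pale board. Next I move the wrist camera over the board.

```bash
python3 -m creep '[0,0,0.09,0.12,0.4,0.09,1, 0,0,0.09,0.12,0.4,0.09,1, 0,0,0.09,0.12,0.4,0.09,1, 0,0,0.09,0.12,0.4,0.09,1, 0,0,0.09,0.12,0.4,0.09,1, 0,0,0.09,0.12,0.4,0.09,1, 0,0,0.09,0.12,0.4,0.09,1, 0,0,0.09,0.12,0.4,0.09,1, 0,0,0.09,0.12,0.4,0.09,1, 0,0,0.09,0.12,0.4,0.09,1, 0,0,0.09,0.12,0.4,0.09,1, 0,0,0.09,0.12,0.4,0.09,1, 0,0,0.09,0.12,0.4,0.09,1, 0,0,0.09,0.12,0.4,0.09,1]'
python3 - <<'E'
from h import *
c=manip.get_calibration("wrist");im=manip.grab_frame("wrist");cv2.imwrite("pics/w1.png",im)
import pickle;pickle.dump(c,open("w1.pkl","wb"));print(c,manip.get_obs()["ee_pos"])
cv2.imwrite("pics/w1b.png",cv2.resize(im,(800,600),interpolation=cv2.INTER_CUBIC))
E
```

```text
time_s: 1.27
ee_pos: [0.3921, -0.1909, 0.3038]
eef_rot: [0.969, 0.249, -0.001, -0.0]
ft_force: [0.6, -0.5, -0.3]
width: 0.0951
finger_force: 0.0
{'K': array([[277.03146176,   0.        , 256.56014607],
       [  0.        , 277.03146176, 188.91495874],
       [  0.        ,   0.        ,   1.        ]]), 'k1': -0.04149240907444914, 'position': array([ 0.45082833, -0.15890139,  0.47429994]), 'rotation': array([-0.10444437,  0.06258573, -0.50510274,  0.85442707])} [ 0.39203044 -0.19110727  0.30367943]
```

View pics/w1b.png

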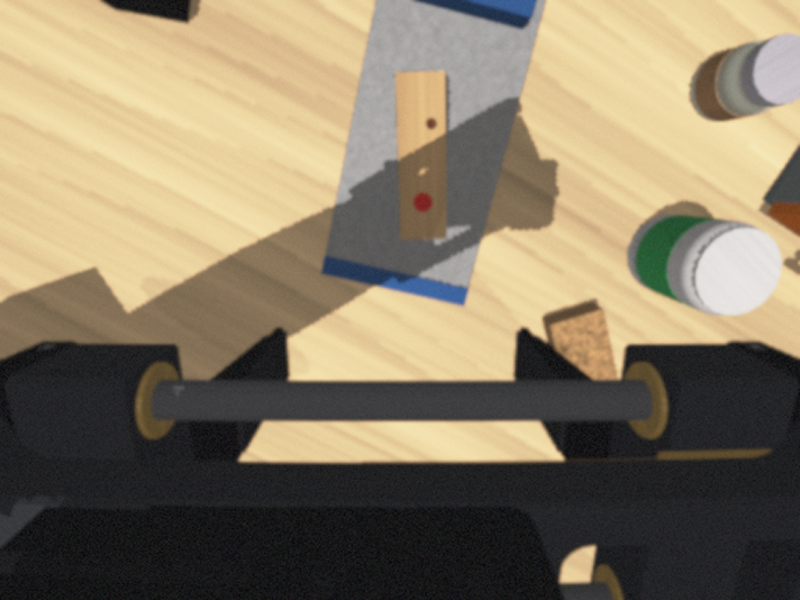

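Wrist view (800-px): board top corners at about (396,72), (444,70), (446,238), (400,239), red spot (423,202). Jig near corners are (323,272) and (465,303), and the stop's edge is at (525,27).

```bash
python3 - <<'E'
from h import *
import pickle;c=pickle.load(open("w1.pkl","rb"));s=.64
P={"spot":(423,202,.057),"bA":(396,72,.057),"bB":(444,70,.057),"bC":(446,238,.057),"bD":(400,239,.057),
"jig-L":(323,272,.012),"jig-R":(465,303,.012),"jigRm":(541,12,.012),"jigLm":(374,12,.012),"stop":(525,26,.012),"stopL":(435,4,.012)}
Q={k:hit(c,u*s,v*s,z) for k,(u,v,z) in P.items()}
for k in Q: print(k,Q[k].round(4))
an=lambda a,b:np.arctan2(*(Q[b]-Q[a])[[1,0]])
print("jig yaw",an("jig-R","jigRm"),an("jig-L","jigLm"),an("jig-R","jig-L")-np.pi/2,"board",an("bD","bA"),an("bC","bB"))
print("board c",sum(Q[k] for k in("bA","bB","bC","bD"))/4, np.linalg.norm(Q["bA"]-Q["bD"]),np.linalg.norm(Q["bA"]-Q["bB"]))
im=cv2.imread("pics/w1.png");h=cv2.cvtColor(im,cv2.COLOR_BGR2HSV)
m=((h[...,0]<6)|(h[...,0]>174))&(h[...,1]>170)&(h[...,2]>60);m[:100]=0;m[160:]=0;m[:,:240]=0;m[:,300:]=0
v,u=np.nonzero(m);print(u.mean()/s,v.mean()/s,len(u),hit(c,u.mean(),v.mean(),.057))
E
```

```text
spot [ 0.449  -0.1831  0.057 ]
bA [ 0.5366 -0.1061  0.057 ]
bB [ 0.5587 -0.1426  0.057 ]
bC [ 0.4301 -0.2192  0.057 ]
bD [ 0.4079 -0.1809  0.057 ]
jig-L [ 0.3315 -0.1271  0.012 ]
jig-R [ 0.376  -0.2803  0.012 ]
jigRm [ 0.6617 -0.1966  0.012 ]
jigLm [ 0.5831 -0.0559  0.012 ]
stop [ 0.6433 -0.1896  0.012 ]
stopL [ 0.6175 -0.1038  0.012 ]
jig yaw 0.2850722010815405 0.2756873490865289 0.2825937640305496 board 0.5263029245150248 0.5370437369666545
board c [ 0.48332477 -0.16219771  0.057     ] 0.14883125473969191 0.04269999043380249
422.3307291666667 201.34548611111111 72 [ 0.44925035 -0.18220836  0.057     ]
```

```bash
python3 -m creep '[0,0,0.034,0.0915,0.0285,-0.2,1, 0,0,0.034,0.0915,0.0285,-0.2,1, 0,0,0.034,0.0915,0.0285,-0.2,1, 0,0,0.034,0.0915,0.0285,-0.2,1, 0,0,0.034,0.0915,0.0285,-0.2,1, 0,0,0.034,0.0915,0.0285,-0.2,1, 0,0,0.034,0.0915,0.0285,-0.2,1, 0,0,0.034,0.0915,0.0285,-0.2,1]'
```

```text
time_s: 1.98
ee_pos: [0.4836, -0.1625, 0.1046]
eef_rot: [0.965, 0.261, -0.001, -0.0]
ft_force: [1.0, 0.1, -0.4]
width: 0.0946
finger_force: 0.0
```

```bash
python3 -m creep '[0,0,0,0,0,-0.04,1, 0,0,0,0,0,-0.07,1, 0,0,0,0,0,-0.08,1, 0,0,0,0,0,-0.08,1, 0,0,0,0,0,-0.08,-1, 0,0,0,0,0,-0.08,-1, 0,0,0,0,0,-0.08,-1, 0,0,0,0,0,-0.08,-1, 0,0,0,0,0,-0.08,-1, 0,0,0,0,0,-0.08,-1, 0,0,0,0,0,-0.08,-1, 0,0,0,0,0,-0.08,-1, 0,0,0,0,0,-0.08,-1, 0,0,0,0,0,-0.08,-1]'
```

```text
time_s: 3.15
ee_pos: [0.4841, -0.1615, 0.0247]
eef_rot: [0.965, 0.262, -0.0, -0.0]
ft_force: [-0.3, -0.4, 1.0]
width: 0.0447
finger_force: 30.0
```

```bash
python3 -m creep '[0,0,-0.05,0.007,0.0015,0,-1, 0,0,-0.1,0.015,0.003,0,-1, 0,0,-0.15,0.022,0.0045,0,-1, 0,0,-0.2,0.03,0.006,0,-1, 0,0,-0.25,0.04,0.008,0,-1, 0,0,-0.3,0.05,0.01,0,-1, 0,0,-0.312,0.055,0.0115,0,-1, 0,0,-0.312,0.059,0.0125,0,-1, 0,0,-0.312,0.059,0.0125,0,-1, 0,0,-0.312,0.059,0.0125,0,-1]'
```

```text
time_s: 3.98
ee_pos: [0.5433, -0.149, 0.0247]
eef_rot: [0.99, 0.142, 0.0, 0.0]
ft_force: [0.9, 0.5, -0.2]
width: 0.0449
finger_force: 30.0
```

```bash
python3 -m creep '[0,0,0,0.001,0.0003,0,-1, 0,0,0,0.002,0.0006,0,-1, 0,0,0,0.003,0.0009,0,-1, 0,0,0,0.004,0.0012,0,-1, 0,0,0,0.005,0.0014,0,-1, 0,0,0,0.005,0.0014,0,-1]'; python3 -m creep '[0,0,0,0.001,0.0003,0,-1, 0,0,0,0.001,0.0003,0,-1]'; python3 -m creep '[0,0,0,0.001,0.0003,0,-1, 0,0,0,0.001,0.0003,0,-1]'
```

```text
time_s: 4.48
ee_pos: [0.5482, -0.1477, 0.0247]
eef_rot: [0.99, 0.142, 0.0, -0.0]
ft_force: [-1.2, 0.1, 1.7]
width: 0.0453
finger_force: 30.0
time_s: 4.65
ee_pos: [0.5493, -0.1474, 0.0247]
eef_rot: [0.99, 0.142, 0.0, 0.0]
ft_force: [-0.8, -0.1, 1.9]
width: 0.0446
finger_force: 30.0
time_s: 4.82
ee_pos: [0.5497, -0.1472, 0.0247]
eef_rot: [0.99, 0.142, -0.001, -0.0]
ft_force: [-3.9, -1.2, 4.4]
width: 0.0446
finger_force: 30.0
```

```bash
python3 -m creep '[0,0,0,0.001,0.0003,0,-1, 0,0,0,0.001,0.0003,0,-1]'; python3 -m creep '[0,0,0,0.001,0.0003,0,-1, 0,0,0,0.001,0.0003,0,-1]'; python3 -c "
from h import *
print(manip.get_obs()['ft_torque'])"
```

```text
time_s: 4.98
ee_pos: [0.5497, -0.1471, 0.0246]
eef_rot: [0.99, 0.142, -0.002, -0.0]
ft_force: [-8.1, -1.9, 6.8]
width: 0.0452
finger_force: 30.0
time_s: 5.15
ee_pos: [0.5498, -0.147, 0.0246]
eef_rot: [0.99, 0.142, -0.003, -0.0]
ft_force: [-11.5, -2.5, 9.1]
width: 0.0451
finger_force: 30.0
[-0.45399112  1.65152856 -0.09799435]
```

```bash
python3 -m creep '[0,0,0,-0.0015,-0.0004,0,-1, 0,0,0,-0.0015,-0.0004,0,-1, 0,0,0,-0.0015,-0.0004,0,0.6, 0,0,0,-0.0015,-0.0004,0,0.6, 0,0,0,-0.0015,-0.0004,0,0.6, 0,0,0,-0.0015,-0.0004,0,0.6, 0,0,0,-0.0015,-0.0004,0,0.6]'; python3 -m creep '[0,0,0,0,0,0.03,0.6, 0,0,0,0,0,0.055,0.6, 0,0,0,-0.03,-0.01,0.055,-0.68, 0,0,0,-0.07,-0.02,0.055,-0.68, 0,0,0,-0.1,-0.029,0.055,-0.68, 0,0,0,-0.1,-0.029,0.055,-0.68, 0,0,0,-0.1,-0.029,0.055,-0.68, 0,0,0,-0.1,-0.029,0.055,-0.68]'
python3 - <<'E'
from h import *
c=manip.get_calibration("wrist");im=manip.grab_frame("wrist");cv2.imwrite("pics/w2.png",im)
import pickle;pickle.dump(c,open("w2.pkl","wb"))
cv2.imwrite("pics/w2b.png",cv2.resize(im,(800,600),interpolation=cv2.INTER_CUBIC))
E
```

```text
time_s: 5.73
ee_pos: [0.5508, -0.1467, 0.0245]
eef_rot: [0.99, 0.142, 0.0, -0.0]
ft_force: [0.4, 0.1, 0.2]
width: 0.0724
finger_force: 0.0
time_s: 6.4
ee_pos: [0.4514, -0.1761, 0.0802]
eef_rot: [0.99, 0.142, 0.001, 0.0]
ft_force: [-0.1, 0.4, 0.8]
width: 0.0414
finger_force: 0.0
```

View pics/w2b.png

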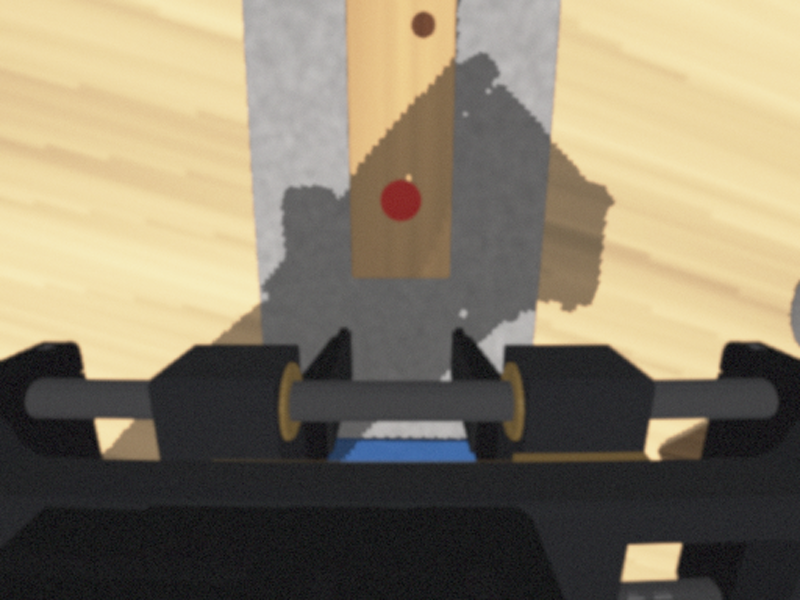

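The board lies parallel to the jig and centred, with its near end at (352–449,277) and the red spot at (401,200). Next is a light two-finger push on its near end to square it.

```bash
python3 -m creep '[0,0,0,0,0,-0.04,-0.68, 0,0,0,0,0,-0.045,-0.68, 0,0,0,0,0,-0.045,-0.68, 0,0,0,0.005,0.0014,-0.045,-0.68, 0,0,0,0.01,0.0029,-0.045,-0.68, 0,0,0,0.013,0.0038,-0.045,-0.68, 0,0,0,0.015,0.0043,-0.045,-0.68, 0,0,0,0.015,0.0043,-0.045,-0.68]'; python3 -m creep '[0,0,0,0.001,0.0003,0,-0.68,0,0,0,0.001,0.0003,0,-0.68]';python3 -m creep '[0,0,0,0.001,0.0003,0,-0.68,0,0,0,0.001,0.0003,0,-0.68]';python3 -m creep '[0,0,0,0.001,0.0003,0,-0.68,0,0,0,0.001,0.0003,0,-0.68]'
```

```text
time_s: 7.12
ee_pos: [0.4665, -0.1721, 0.0359]
eef_rot: [0.99, 0.142, 0.0, 0.001]
ft_force: [-1.9, -0.8, 0.3]
width: 0.015
finger_force: 0.9
time_s: 7.28
ee_pos: [0.4664, -0.1717, 0.0353]
eef_rot: [0.99, 0.142, -0.001, 0.0]
ft_force: [-4.1, -2.3, 3.3]
width: 0.0154
finger_force: 2.2
time_s: 7.45
ee_pos: [0.4664, -0.1717, 0.0352]
eef_rot: [0.99, 0.142, -0.002, 0.0]
ft_force: [-8.6, -2.3, 6.2]
width: 0.015
finger_force: 4.4
time_s: 7.62
ee_pos: [0.4664, -0.1717, 0.0352]
eef_rot: [0.99, 0.143, -0.003, 0.0]
ft_force: [-12.4, -4.4, 8.5]
width: 0.0154
finger_force: 6.5
```

```bash
python3 -m creep '[0,0,0,-0.012,-0.0035,0,-0.68, 0,0,0,-0.025,-0.007,0,-0.68, 0,0,0,-0.025,-0.007,0.04,-0.68, 0,0,0,-0.025,-0.007,0.08,-0.68, 0,0,0,-0.03,0,0.12,1, 0,0,0,-0.03,0.02,0.155,1, 0,0,0,-0.03,0.05,0.18,1, 0,0,0,-0.04,0.08,0.2,1, 0,0,0,-0.04,0.29,0.27,1, 0,0,0,-0.04,0.29,0.27,1, 0,0,0,-0.04,0.29,0.27,1, 0,0,0,-0.04,0.29,0.27,1, 0,0,0,-0.04,0.29,0.27,1, 0,0,0,-0.04,0.29,0.27,1, 0,0,0,-0.04,0.29,0.27,1, 0,0,0,-0.04,0.29,0.27,1, 0,0,0,-0.04,0.29,0.27,1]'
python3 - <<'E'
from h import *
import pickle
c=manip.get_calibration("wrist");im=manip.grab_frame("wrist");cv2.imwrite("pics/w3.png",im)
pickle.dump(c,open("w3.pkl","wb"))
cv2.imwrite("pics/w3b.png",cv2.resize(im,(800,600),interpolation=cv2.INTER_CUBIC))
for n in("w2",):
    im=cv2.imread(f"pics/{n}.png");c=pickle.load(open(n+".pkl","rb"));h=cv2.cvtColor(im,cv2.COLOR_BGR2HSV)
    m=((h[...,0]<6)|(h[...,0]>174))&(h[...,1]>170)&(h[...,2]>60);m[160:]=0;m[:100]=0
    v,u=np.nonzero(m);print(u.mean()/.64,v.mean()/.64,len(u),hit(c,u.mean(),v.mean(),.057))
    for p in((352,277),(449,277),(348,60),(457,60)):print(hit(c,p[0]*.64,p[1]*.64,.057))
E
```

```text
time_s: 9.03
ee_pos: [0.4283, 0.1187, 0.3039]
eef_rot: [0.99, 0.142, -0.0, 0.0]
ft_force: [-0.1, -0.6, -0.2]
width: 0.0937
finger_force: 0.0
400.2592643805309 199.87209623893804 452 [ 0.51053419 -0.15860509  0.057     ]
[ 0.47125426 -0.14713828  0.057     ]
[ 0.48371285 -0.18965285  0.057     ]
[ 0.55885607 -0.12204932  0.057     ]
[ 0.57148308 -0.16509257  0.057     ]
```

View pics/w3b.png

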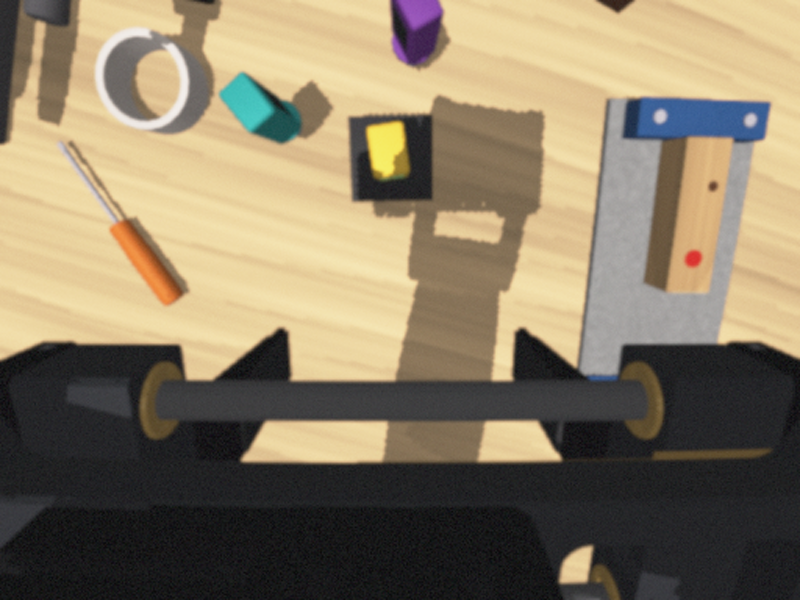

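The gauge handle's yellow top is at about (388,150) in the black holder, spanning (349–433,115–201). The board sits against the stop at right, with its spot at (694,259). I enlarge the gauge to get its yaw.

```bash
python3 - <<'E'
from h import *
import pickle
c=pickle.load(open("w3.pkl","rb"));im=cv2.imread("pics/w3.png")
cv2.imwrite("pics/crop3.png",cv2.resize(im[68:133,216:284],None,fx=9,fy=9,interpolation=cv2.INTER_CUBIC))
s=.64
print("holder",sum(hit(c,u*s,v*s,.065) for u,v in((349,117),(431,115),(433,199),(352,201)))/4)
h=cv2.cvtColor(im,cv2.COLOR_BGR2HSV)
m=(((h[...,0]>20)&(h[...,0]<35)&(h[...,1]>150)&(h[...,2]>190))*255).astype(np.uint8)
m[:68]=0;m[133:]=0;m[:,:225]=0;m[:,275:]=0
cs=max(cv2.findContours(m,0,2)[0],key=cv2.contourArea)
b=cv2.boxPoints(cv2.minAreaRect(cs));print(b/s)
for u,v in b: print(hit(c,u,v,.161))
h1=manip.get_calibration("wrist");print(h1["position"]-c["position"])
E
```

```text
holder [0.51466168 0.15306151 0.065     ]
[[365.18246 126.02965]
 [400.9935  120.52025]
 [408.86923 171.71243]
 [373.0582  177.22183]]
[0.52521469 0.17242659 0.161     ]
[0.53550135 0.14990581 0.161     ]
[0.50453279 0.13509765 0.161     ]
[0.49390574 0.15812505 0.161     ]
[ 0.00010072 -0.00037833 -0.00016346]
```

View pics/crop3.png

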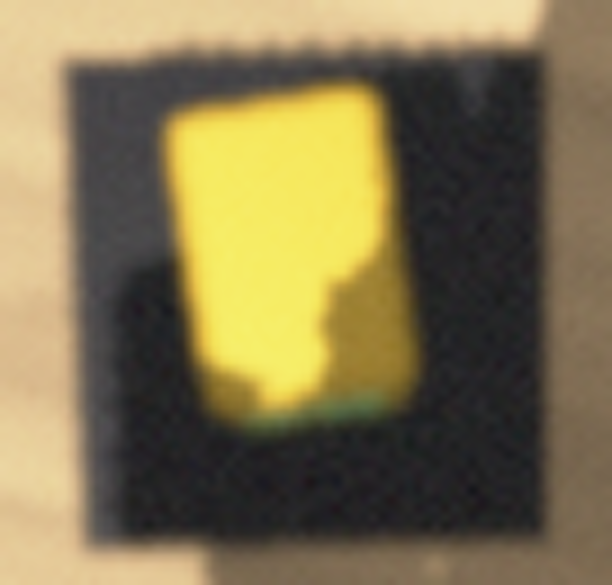

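```bash
python3 -m creep '[0,0,0.191,0.0867,0.0346,0,1, 0,0,0.191,0.0867,0.0346,0,1, 0,0,0.191,0.0867,0.0346,0,1, 0,0,0.191,0.0867,0.0346,-0.04,1, 0,0,0.191,0.0867,0.0346,-0.08,1, 0,0,0.191,0.0867,0.0346,-0.12,1, 0,0,0.191,0.0867,0.0346,-0.12,1, 0,0,0.191,0.0867,0.0346,-0.12,1]'
```

```text
time_s: 9.75
ee_pos: [0.5133, 0.1524, 0.1819]
eef_rot: [0.977, 0.215, -0.003, -0.0]
ft_force: [-0.3, 0.3, 1.3]
width: 0.095
finger_force: 0.0
```

```bash
python3 -m creep '[0,0,0,0.001,0,-0.03,1, 0,0,0,0.001,0,-0.06,1, 0,0,0,0.001,0,-0.076,1, 0,0,0,0.001,0,-0.076,1, 0,0,0,0.001,0,-0.076,1]'; python3 -m creep '[0,0,0,0,0,0,-0.2, 0,0,0,0,0,0,-0.2, 0,0,0,0,0,0,-0.3, 0,0,0,0,0,0,-0.35, 0,0,0,0,0,0,-0.4, 0,0,0,0,0,0,-0.43, 0,0,0,0,0,0,-0.46, 0,0,0,0,0,0,-1, 0,0,0,0,0,0,-1, 0,0,0,0,0,0,-1, 0,0,0,0,0,0,-1, 0,0,0,0,0,0,-1]'
```

```text
time_s: 10.17
ee_pos: [0.5179, 0.1538, 0.1114]
eef_rot: [0.977, 0.215, 0.002, 0.0]
ft_force: [-0.2, -0.2, 0.6]
width: 0.095
finger_force: 0.0
time_s: 11.17
ee_pos: [0.5162, 0.154, 0.1085]
eef_rot: [0.976, 0.216, -0.0, -0.0]
ft_force: [0.1, 1.2, 0.0]
width: 0.0262
finger_force: 30.0
```

```bash
python3 -m creep '[0,0,0,0,0,0.015,-1, 0,0,0,0,0,0.035,-1, 0,0,0,0,0,0.06,-1, 0,0,0,0,0,0.085,-1, 0,0,0,0,0,0.1,-1, 0,0,0,0,0,0.1,-1, 0,0,0,0,0,0.1,-1]'; python3 -m creep '[0,0,0,0,-0.015,0,-1, 0,0,0,0,-0.04,0,-1, 0,0,0,-0.001,-0.07,0,-1, 0,0,0,-0.002,-0.1,0,-1, 0,0,0,-0.003,-0.13,0,-1, 0,0,0,-0.004,-0.16,0,-1, 0,0,0,-0.004,-0.19,0,-1, 0,0,0,-0.004,-0.22,0,-1, 0,0,0,-0.004,-0.25,0,-1, 0,0,0,-0.004,-0.28,0,-1, 0,0,0,-0.004,-0.3,0,-1, 0,0,0,-0.004,-0.31,0,-1, 0,0,0,-0.004,-0.312,0,-1, 0,0,0,-0.004,-0.312,0,-1, 0,0,0,-0.004,-0.312,0,-1, 0,0,0,-0.004,-0.312,0,-1]'
python3 - <<'E'
from h import *
o=manip.get_obs();print(o["ee_pos"],o["ft_force"],o["width"])
c=manip.get_calibration("side");a=manip.grab_frame("side")
cv2.imwrite("pics/s4.png",a)
from scipy.spatial.transform import Rotation as Q
def proj(p):
    q=Q.from_quat(c["rotation"]).inv().apply(np.array(p)-c["position"]);x=np.array([q[0],-q[1]])/-q[2]
    x=x*(1+c["k1"]*(x@x));return c["K"][0,0]*x+[c["K"][0,2],c["K"][1,2]]
u,v=proj([.511,-.158,.1]).astype(int);x0,y0=u-50,v-50
print(x0,y0)
b=cv2.resize(a[y0:y0+90,x0:x0+110],None,fx=6.5,fy=6.5,interpolation=cv2.INTER_CUBIC)
cv2.imwrite("pics/s4b.png",b)
for p in([.5108,-.1583,.057],[.511,-.158,.113],[.511,-.158,.165]):print((proj(p)-[x0,y0])*6.5)
E
```

```text
time_s: 11.75
ee_pos: [0.5166, 0.154, 0.209]
eef_rot: [0.976, 0.216, 0.001, 0.0]
ft_force: [-0.1, 0.3, -1.9]
width: 0.0258
finger_force: 30.0
time_s: 13.08
ee_pos: [0.5122, -0.1568, 0.2082]
eef_rot: [0.976, 0.217, -0.0, -0.0]
ft_force: [-0.6, -0.3, -1.4]
width: 0.0254
finger_force: 30.0
[ 0.51223647 -0.15681667  0.20823725] [-0.57339365 -0.3486604  -1.43806787] 0.025388388961013576
242 117
[326.02522953 406.54544776]
[329.96893427 306.91910934]
[334.317067   209.55416651]
```

View pics/s4b.png

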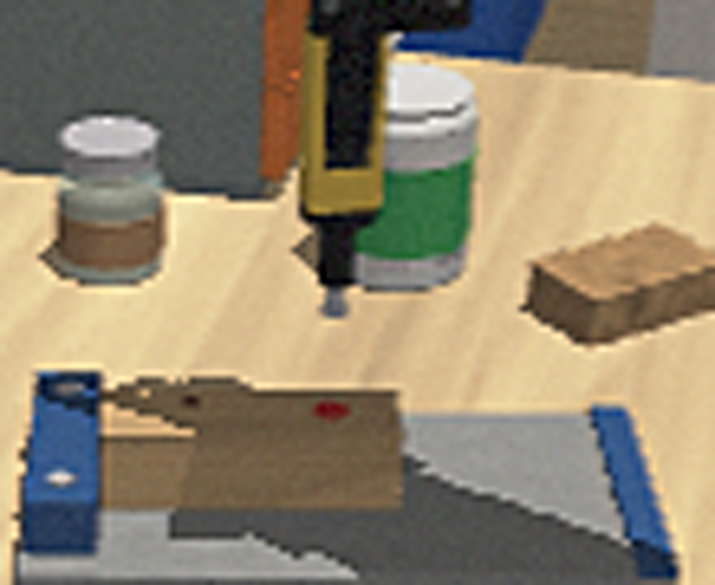

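Side crop: the foot tip (334,313) is straight above the red spot (331,409), the gauge is upright, and the board touches the stop at (100,450). Going down.

```bash
python3 -m creep '[0,0,0,0,-0.001,-0.015,-1, 0,0,0,0,-0.001,-0.03,-1, 0,0,0,0,-0.001,-0.042,-1, 0,0,0,0,-0.001,-0.049,-1, 0,0,0,0,-0.001,-0.052,-1, 0,0,0,0,-0.001,-0.052,-1, 0,0,0,0,-0.001,-0.052,-1, 0,0,0,0,-0.001,-0.052,-1]'; for i in 1 2 3 4; do python3 -m creep '[0,0,0,0,0,-0.001,-1, 0,0,0,0,0,-0.001,-1, 0,0,0,0,0,-0.001,-1]'; done
```

```text
time_s: 13.8
ee_pos: [0.5129, -0.1593, 0.1576]
eef_rot: [0.976, 0.216, 0.001, 0.0]
ft_force: [0.5, 0.1, -1.2]
width: 0.0259
finger_force: 30.0
time_s: 14.05
ee_pos: [0.5125, -0.1592, 0.1561]
eef_rot: [0.976, 0.216, 0.0, 0.0]
ft_force: [0.8, -0.3, -1.9]
width: 0.0259
finger_force: 30.0
time_s: 14.3
ee_pos: [0.5122, -0.1591, 0.1546]
eef_rot: [0.976, 0.216, -0.0, -0.0]
ft_force: [0.5, -0.2, -1.1]
width: 0.0261
finger_force: 30.0
time_s: 14.55
ee_pos: [0.5122, -0.159, 0.1535]
eef_rot: [0.976, 0.216, -0.0, -0.0]
ft_force: [-1.1, -0.1, -2.2]
width: 0.0256
finger_force: 30.0
time_s: 14.8
ee_pos: [0.5123, -0.1591, 0.1526]
eef_rot: [0.976, 0.216, -0.0, -0.0]
ft_force: [0.5, 0.8, -0.6]
width: 0.0256
finger_force: 30.0
```

```bash
for i in 1 2 3 ; do python3 -m creep '[0,0,0,0,0,-0.001,-1, 0,0,0,0,0,-0.001,-1, 0,0,0,0,0,-0.001,-1, 0,0,0,0,0,-0.001,-1]' | grep -E "ee_pos|force:"; done
```

```text
ee_pos: [0.5123, -0.1591, 0.1519]
ft_force: [-0.2, -0.0, 1.1]
finger_force: 30.0
ee_pos: [0.5124, -0.1591, 0.1508]
ft_force: [0.0, 0.1, 1.1]
finger_force: 30.0
ee_pos: [0.5124, -0.1591, 0.1498]
ft_force: [0.3, -0.3, 0.6]
finger_force: 30.0
```

```bash
python3 -m creep '[0,0,0,0,0,-0.001,-1, 0,0,0,0,0,-0.002,-1, 0,0,0,0,0,-0.003,-1, 0,0,0,0,0,-0.004,-1, 0,0,0,0,0,-0.0045,-1, 0,0,0,0,0,-0.0045,-1, 0,0,0,0,0,-0.0045,-1, 0,0,0,0,0,-0.0045,-1]'; for i in 1 2 3 4 5 6 7 8 9 10; do python3 -m creep '[0,0,0,0,0,0,-1]'|grep -E "ee_pos|ft_f"; done
```

```text
time_s: 16.47
ee_pos: [0.5124, -0.1591, 0.1453]
eef_rot: [0.976, 0.216, 0.0, 0.0]
ft_force: [-0.5, 0.3, 4.1]
width: 0.0257
finger_force: 30.0
ee_pos: [0.5124, -0.1591, 0.1453]
ft_force: [-0.8, 0.6, 3.2]
ee_pos: [0.5124, -0.1591, 0.1453]
ft_force: [-0.4, 1.1, 4.1]
ee_pos: [0.5124, -0.1591, 0.1453]
ft_force: [0.0, 0.4, 3.3]
ee_pos: [0.5124, -0.1591, 0.1452]
ft_force: [-0.6, 0.1, 3.2]
ee_pos: [0.5124, -0.1591, 0.1452]
ft_force: [-0.4, 0.1, 3.0]
ee_pos: [0.5124, -0.1591, 0.1452]
ft_force: [0.8, -0.1, 4.1]
ee_pos: [0.5124, -0.1591, 0.1452]
ft_force: [-0.8, 0.7, 3.5]
ee_pos: [0.5124, -0.1591, 0.1452]
ft_force: [-1.0, 0.6, 3.1]
ee_pos: [0.5124, -0.1591, 0.1452]
ft_force: [-0.4, 0.6, 3.0]
ee_pos: [0.5124, -0.1591, 0.1452]
ft_force: [-1.2, -0.4, 2.7]
```

Mean force is about +3.3 N against −1.4 N hanging free, so about 4.7 N, which means the foot is close to half-way in. One last look.

```bash
python3 - <<'E'
from h import *
a=manip.grab_frame("side")
cv2.imwrite("pics/s5b.png",cv2.resize(a[117:207,242:352],None,fx=6.5,fy=6.5,interpolation=cv2.INTER_CUBIC))
E
```

```text
(no output)
```

View pics/s5b.png

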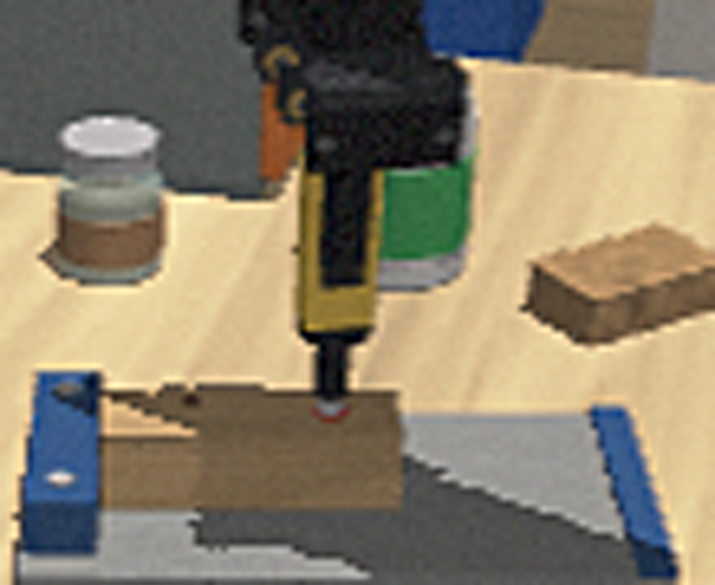

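The foot sits on the red spot (331,410), pushed in, and the board is still against the stop with the gauge upright.

```bash
python3 -c "
from workcell import manip
print(manip.finish_job())"
```

```text
the job is handed in; nothing more can be done
None
```

I handed the job in with the offcut square against the stop and released, and the gauge held upright on the red spot, its foot pushed in about 7 mm (half-way) at roughly 4.7 N.

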